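# Find the stamped crate and push it onto the roller line

## Robot

A 7-joint arm with a two-finger parallel gripper is mounted at the origin on a cart in front of the work surface, level with it; the furniture and walls round the work are solid. World frame = base frame: x ahead of the robot, y to its left, z up, the work surface at z = 0. Lengths are in m, angles in rad, forces in N, time in s.
With the tool pointing down it reaches from about 0.4 to 0.925 m from the base axis. Payload 5.6 kg.
Tool frame: the origin (TCP) lies at the very end of the fingers, on their centre line; the grasp point (between the pads) lies 19 mm behind it (bot.tcp_to_grasp is the distance from the TCP to the grasp point, in m); z points along the fingers, x is the direction in which the jaws open and shut, and the axes are right-handed (so a half turn about z gives the same grasp; the last joint's range is limited). The gripper opens to 85 mm and grips with 20 to 120 N. Pads are 22 mm wide; open, the fingers measure 114 mm over their backs; the gripper's body (76 mm by 85 mm) begins 54 mm behind the grasp point. The pads swing forward as they close: fully open they stand 13 mm farther back than shut.
Start: joints at [-1.381, 0.468, -0.012, 1.603, 0.006, 1.071, -0.056], TCP at [0.15, 0.632, 0.231] pointing down, gripper open.
Joint ranges: [-2.53, 2.53], [-0.31, 2.02], [-1.57, 1.55], [0.28, 2.44], [-1.29, 4.43], [0.15, 1.84], [-2.92, 2.92]. Speed limits (rad/s): [2.57, 2.57, 3.14, 3.14, 3.14, 3.14, 3.14].

## Interface

Orientations are given as [roll, pitch, yaw] about the fixed x, y, z axes, in that order (R = Rz(yaw) Ry(pitch) Rx(roll)).
In Python, from workcell import bot, viewer, ticket gives the robot as it stands. The module is installed in compiled form; this text tells all that it offers.
- The arm moves only by the shell command python3 -m pendant 'ROWS' [FORCE]. ROWS is JSON, one flat list of numbers, 5 for each row, row after row: the shift along the world's x, y, z in m, then the turn about the world's z in rad, then the opening in per cent of the stroke, from 0 (shut) to 100 (fully open). A call has 1 to 8 rows; each row shifts and turns the pose as measured when the row begins; what a row does not reach is not made up. A row lasts 1/12 s, in which the tool goes at most 41.7 mm and 7.16 degrees, less where a joint would pass 70% of its speed; a pose out of reach is approached as far as the arm can. A call is refused whole if a number of a shift passes 0.0417 or a number of a turn 0.125, either way. A call with a gripper value outside its range is refused whole. The fingers move at their own pace and stop on an object; FORCE is the grip in N (left out, the last holds). Time passes only in rows, so rows that do not move let the fingers close. It gives the time, the measured TCP pose, the force and the opening at its end, in the units of the state.
- bot.state(): the state, without advancing time (a new reading comes with each control period).
- viewer.capture(name): name is "side" or "top" or "wrist"; returns a dict with "color" (400x640x3 uint8, red, green, blue), "range_z" (400x640 float32, m along the optical axis (not along the pixel's ray), 0 where there is no reading), "fx", "fy", "cx", "cy" (pixels), "R" (3x3) and "t" (3): a world point X has camera coordinates R X + t; the wrist camera has in their place "T_tool_cam" (4x4, takes a point from camera to tool coordinates, whose origin is the TCP and whose axes are the tool frame's). Camera axes: x right, y down, z forward; pixel columns grow to the right and rows downward; lengths in m; the calibration is good to about 2 mm. A picture is of the moment at which its call begins: read the wrist's pose just before it.
- ticket.sign_off(): hands the job in, once; it reports no verdict.
The state is a dict: "time_s": time; "q": joint angles; "joint_vel": joint speeds; "tau": joint torques, N m; "position": TCP position; "tcp_rot": TCP orientation; "contact_force": force on the tool from outside, world axes, zero at the start; "moment": the same for the moment, N m; "gripper_width": finger opening in m.
Only numpy, scipy, OpenCV 4.12 (cv2) and the standard library are available. Lean on these libraries where they do the work, as an engineer would, in place of code of your own. Each camera call takes 0.05 s, during which the arm holds its last target. There are 200 camera calls.

## Task

Two alike empty blue crates stand on the black rubber step in front of the roller line; one of them carries a yellow inspection stamp underneath. Tip both crates over, away from you, so that they lie on their far sides with their undersides facing you, and only then push the stamped one, still lying like that, over the red-edged flap and fully onto the rollers, so that the flap springs up behind it. Leave the other crate lying on the step, lift or carry nothing, and do not disturb the spool, the bottle or the marker.

Things in the scene. Friction and masses are not known exactly. Their poses are not given: they have to be found in the camera images.
- roller_line: Fixed bench-top roller line, 256 wide (y), 259 long (x). Origin on the table under the flap's tip, midway across; x runs along the line, away from the robot, y left, z up. x = -179 to -20 mm: step. -18 to 0: flap, full width. 3 to 73: five free steel rollers across the line, tops 21 mm above the table. Yellow side guides: inner faces at y = +-122, flared at the mouth, tops 37 mm above the table.
- step_mid (a point): Middle of the step's top: 99.5 mm before the line's origin, 22 mm above the table. The step is 159 long (x) and 242 wide (y), topped with ribbed black non-slip rubber (friction about 0.75).
- line_stop (a point): Middle of the front face of the black buffer on the upright end stop behind the rollers: 71 mm beyond the line's origin, 40 mm above the table. The stop's top is 54 mm above the table.
- return_flap (a joint): Angle (rad) of the sprung no-return flap between step and rollers, a steel plate with a red edge, 18 mm long, hinged on its near edge: 0 = up (its far edge 6 mm above the step), 0.36 = pressed flush. A crate pushed over it presses it down by its weight (spring under 1 N); once the crate has passed it springs up and bars the way back.
- stamped_crate: Empty blue plastic crate, open on top, 150 g, 48 deep (x), 72 wide (y), 64 high (z) mm, flat outer faces. Origin: centre of the outside of its underside; z towards its open side. Starts upright on the step, its x within 0.28 rad of the line's x, left or right of the other. Underneath it bears a yellow ring of 39 mm with a tick; else the two look alike.
- plain_crate: The other crate, its underside bare. Pushed near the top of its near face, forward and rising round its far bottom edge, a crate tips about that edge and falls by itself beyond 40 degrees; it then lies on its far wall, underside upright about where that edge was, origin 24 mm above the step. Pushed low when lying, it slides under 2 N, unless the fingers also bear down on it.
- blue_spool: Loose spool of blue thread, 54 x 74 x 52 mm, upright on the table left of the step. Not to be disturbed. Origin at the centre of its underside.
- red_bottle: Loose red bottle with a white nozzle, 37 mm across, 105 mm high, upright on the table right of the step. Not to be disturbed. Origin at the centre of its underside.
- marker: Loose grey and black marker pen, 16 x 133 x 16 mm, lying on the table to the right of the step, near the table's edge. Not to be disturbed. Origin at the centre of its underside.

How it is judged:
By the outcome, as a careful person would: the job done as asked, in the order asked, and still so for the second after the job is handed in, with the robot touching nothing.
It also fails if it takes over 67 s, if anything falls off the work surface, if the arm or the gripper's body presses on something with over 40 N, if the wrist force passes 120 N, or if a joint passes its speed limit or range.

## Working session

There is one attempt and no reset: what is moved stays moved. The work goes in short steps, Python scripts to look and compute and a shell command to move; the robot and the scene stay as the last step left them, time stands still between calls to the robot, and variables do not carry over. Pictures are saved under pics/ and viewed, about 8 in all and at most 12, crops included, and the job is handed in when it is done.

```bash
mkdir -p pics
cat > h.py <<'E'
import numpy as np, cv2
from workcell import bot, viewer, ticket
def cap(n):
    s=bot.state(); c=viewer.capture(n); c['s']=s
    return c
def cloud(c):
    z=c['range_z'].astype(float); v,u=np.mgrid[0:400,0:640]
    P=np.stack([(u-c['cx'])/c['fx']*z,(v-c['cy'])/c['fy']*z,z],-1)
    W=(P-c['t'])@c['R']   # R^T (P-t)
    W[z==0]=np.nan
    return W
def save(c,f): cv2.imwrite('pics/'+f,c['color'][...,::-1])
E
python3 - <<'E'
from h import *
s=bot.state(); print(s['position'],s['tcp_rot'],s['gripper_width'],s['time_s'])
ims=[]
for n in('top','side'):
    c=cap(n); np.save(n+'0.npy',cloud(c)); cv2.imwrite(n+'0.png',c['color'][...,::-1]); save(c,n+'0.png')
    C=-c['R'].T@c['t']; print(n,C,c['R'][2])
E
```

```text
[0.14990709 0.63186961 0.23032176] [3.14145185e+00 1.84709856e-03 1.33792133e+00] 0.08504454657603788 0.0
top [0.49277251 0.05854375 0.99251905] [ 0.02437335  0.01174567 -0.99963392]
side [ 0.52860883 -0.70475153  0.57704781] [ 0.01005387  0.82312092 -0.56777713]
```

View pics/top0.png

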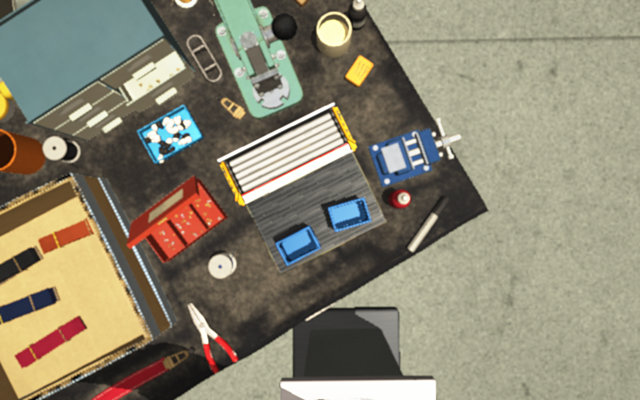

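View pics/side0.png

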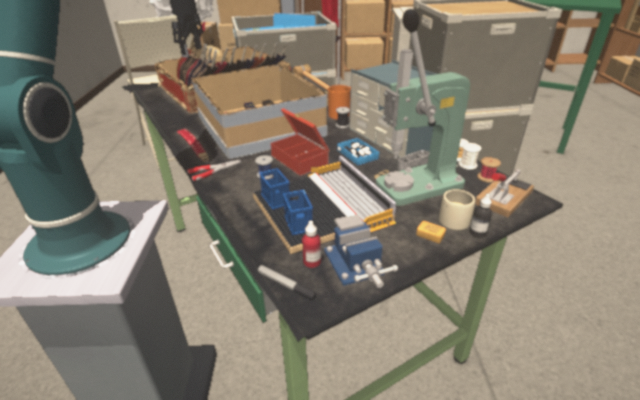

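The line is turned about 25° to the left of world x. The crates are at about (297,243) and (348,212) in the top view, the spool at (222,265), the bottle at (400,198) and the marker at (427,225). Next I'll measure them.

Run:
```python
from h import *
W=np.load('top0.npy'); im=cv2.imread('top0.png'); hsv=cv2.cvtColor(im,cv2.COLOR_BGR2HSV)
roi=np.zeros((400,640),bool); roi[100:275,215:390]=1
def rect(m,name):
    p=W[m][:,:2]; p=p[~np.isnan(p[:,0])]
    r=cv2.minAreaRect((p*1000).astype(np.float32)); print(name,len(p),np.round(r[0],1),np.round(r[1],1),round(r[2],2)); return r
print('step z',np.round(W[215,290],4),np.round(W[185,310],4),'table',np.round(W[300,270],4))
# rollers red edge
red=(((hsv[...,0]<8)|(hsv[...,0]>172))&(hsv[...,1]>110)&roi); red[:,:240]=0; red[120:,][:, 365:]=0
n,l,st,_=cv2.connectedComponentsWithStats(red.astype(np.uint8)); 
for i in range(1,n):
    if st[i,4]>15: print(st[i]); rect(l==i,'red')
st_m=roi&(W[...,2]>.012)&(W[...,2]<.032)
st_m=cv2.morphologyEx(st_m.astype(np.uint8),cv2.MORPH_OPEN,np.ones((3,3)))
n,l,st,_=cv2.connectedComponentsWithStats(st_m)
for i in range(1,n):
    if st[i,4]>300: print(st[i]); rect(l==i,'low')
blue=(hsv[...,0]>95)&(hsv[...,0]<125)&(hsv[...,1]>120)&roi
n,l,st,_=cv2.connectedComponentsWithStats(blue.astype(np.uint8))
for i in range(1,n):
    if st[i,4]>150:
        m=l==i; print(st[i],'zmax',np.nanpercentile(W[m][:,2],95)); rect(m&(W[...,2]>.075),'rim')
yel=(hsv[...,0]>18)&(hsv[...,0]<35)&(hsv[...,1]>130)&roi
n,l,st,_=cv2.connectedComponentsWithStats(yel.astype(np.uint8))
for i in range(1,n):
    if st[i,4]>15: print(st[i]); rect(l==i,'yel')
for nm,(v,u) in dict(spool=(265,222),bottle=(198,400),mark1=(250,412),mark2=(200,443),vise=(160,400)).items(): print(nm,np.round(W[v,u],3))
```

```text
step z [0.4912 0.1309 0.0231] [0.5514 0.0898 0.0174] table [ 3.169e-01  1.765e-01 -1.000e-04]
[242 142 106  54 207]
red 206 [585.7 121.8] [  7.7 241. ] 25.1
[246 100  53  18 451]
low 451 [708.3 164.7] [106.4  34.6] 89.09
[  228   112   159   161 12490]
low 12490 [538.2  97.8] [252.  255.8] 25.02
[332 201  34  26 636]
low 636 [492.3  13. ] [40.7 64.1] 15.45
[282 230  35  29 613]
low 613 [433.4 113.2] [39.9 61.9] 26.73
[369 140  21  46 389] zmax 0.042993440272206404
rim 7 [625.8 -62.7] [2.7 5.1] 44.01
[ 327  198   44   34 1000] zmax 0.08628603490258778
rim 235 [491.8  14.3] [47.9 70.5] 15.66
[ 276  226   44   40 1036] zmax 0.08621846386042065
rim 258 [434.4 112. ] [48.  71.9] 26.26
[333 106  24  46 280]
yel 278 [668.6  16.8] [101.7  14.2] 25.48
[219 162  26  44 254]
yel 252 [557.8 251.1] [99.7 17.3] 24.69
spool [0.395 0.265 0.045]
bottle [ 0.52  -0.081  0.092]
mark1 [ 0.416 -0.115  0.013]
mark2 [ 0.516 -0.18   0.015]
vise [ 0.591 -0.083  0.088]
```

```bash
python3 -m pendant '[0.0155,-0.0336,0,0.087,40, 0.0155,-0.0336,0,0.087,40, 0.0155,-0.0336,0,0.087,40, 0.0155,-0.0336,0,0.087,40, 0.0155,-0.0336,0,0.087,40, 0.0155,-0.0336,0,0.087,40, 0.0155,-0.0336,0,0.087,40, 0.0155,-0.0336,0,0.087,40]'
python3 -m pendant '[0.0155,-0.0336,0,0,40, 0.0155,-0.0336,0,0,40, 0.0155,-0.0336,0,0,40, 0.0155,-0.0336,0,0,40, 0.0155,-0.0336,0,0,40, 0.0155,-0.0336,0,0,40, 0.0155,-0.0336,0,0,40, 0,0,0,0,40]'
```

```text
time_s: 0.77
position: [0.2689, 0.3561, 0.2248]
tcp_rot: [-3.135, 0.005, 2.081]
contact_force: [0.7, 0.6, -0.1]
gripper_width: 0.0343
time_s: 1.43
position: [0.3807, 0.1011, 0.2246]
tcp_rot: [-3.135, 0.006, 2.077]
contact_force: [-0.1, -0.0, -0.3]
gripper_width: 0.0338
```

```bash
python3 -m pendant '[0.013,-0.009,-0.02,-0.048,40, 0,0,-0.035,0,40, 0,0,-0.035,0,40, 0,0,-0.03,0,40, 0,0,-0.02,0,40, 0,0,-0.01,0,40, 0,0,0,0,40, 0,0,0,0,40]'
python3 - <<'E'
from h import *
s=bot.state(); print(s['position'],s['tcp_rot'],s['contact_force'])
c=cap('side'); im=c['color'][130:290,200:420]; cv2.imwrite('pics/s1.png',cv2.resize(im[...,::-1],None,fx=3.5,fy=3.5,interpolation=cv2.INTER_CUBIC))
E
```

```text
time_s: 2.1
position: [0.3954, 0.089, 0.0699]
tcp_rot: [-3.141, 0.007, 2.016]
contact_force: [0.2, -0.2, -0.3]
gripper_width: 0.0341
[0.39540946 0.08896118 0.0698855 ] [-3.14124518  0.00650408  2.0163906 ] [ 0.20263955 -0.24987286 -0.2531037 ]
```

View pics/s1.png

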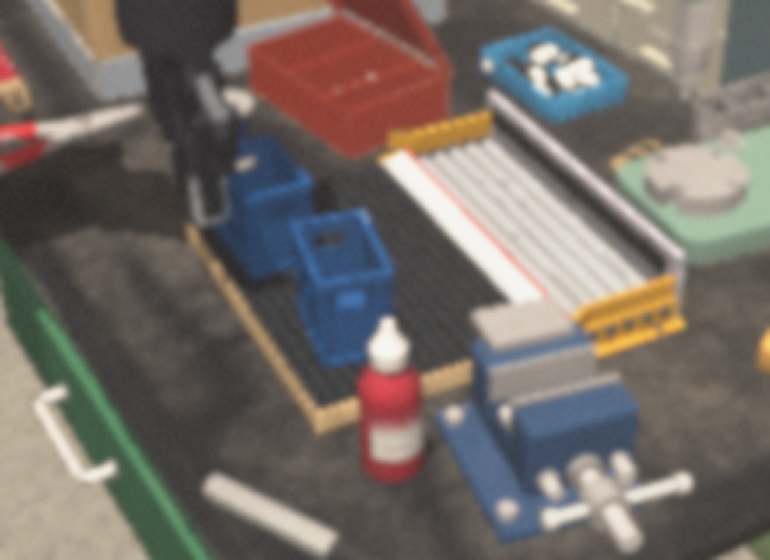

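```bash
python3 -m pendant '[0.0045,0.0022,0.002,0.013,40, 0.0045,0.0022,0.002,0,40, 0.0044,0.0022,0.0038,0,40, 0.0044,0.0022,0.0038,0,40, 0.0048,0.0024,0.003,0,40, 0.0048,0.0024,0.003,0,40, 0.0053,0.0026,0.0019,0,40, 0.0053,0.0026,0.0019,0,40]'
python3 - <<'E'
from h import *
s=bot.state(); print(s['position'],s['tcp_rot'],s['contact_force'])
c=cap('side'); im=c['color'][130:290,200:420]; cv2.imwrite('pics/s2.png',cv2.resize(im[...,::-1],None,fx=3.5,fy=3.5,interpolation=cv2.INTER_CUBIC))
E
```

```text
time_s: 2.82
position: [0.4398, 0.1113, 0.0987]
tcp_rot: [3.132, 0.006, 2.032]
contact_force: [0.6, 0.4, 0.4]
gripper_width: 0.034
[0.43983247 0.11128009 0.09866413] [3.13178024 0.00645049 2.03152541] [0.57064341 0.37147461 0.3920126 ]
```

View pics/s2.png

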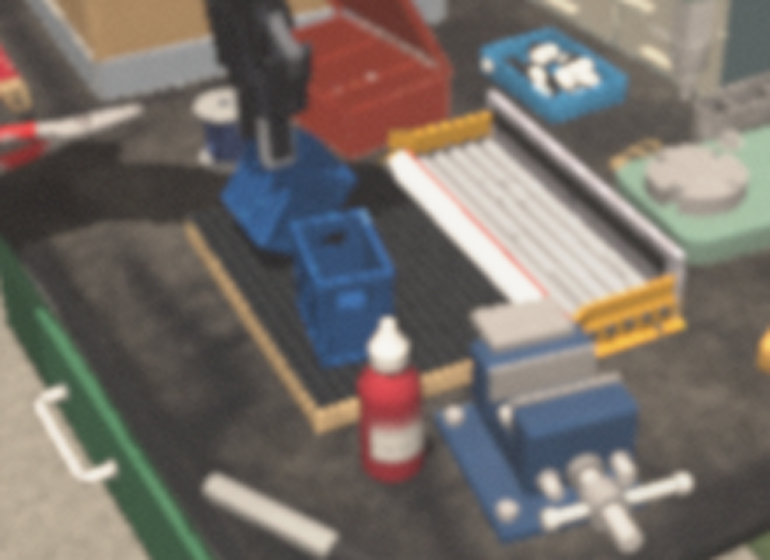

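The left crate is tipped about 40°, with the finger on its near face. I'll push on until it falls.

```bash
python3 -m pendant '[0.0055,0.0027,0.001,0,40, 0.0055,0.0027,0.001,0,40, 0.0055,0.0027,0,0,40, 0.0055,0.0027,0,0,40, 0,0,0,0,40, 0,0,0,0,40, 0,0,0.01,0,40, 0,0,0.02,0,40]'
python3 - <<'E'
from h import *
s=bot.state(); print(s['position'],s['tcp_rot'],s['contact_force'])
c=cap('side'); im=c['color'][130:290,200:420]; cv2.imwrite('pics/s3.png',cv2.resize(im[...,::-1],None,fx=3.5,fy=3.5,interpolation=cv2.INTER_CUBIC))
E
```

```text
time_s: 3.53
position: [0.4634, 0.1232, 0.1286]
tcp_rot: [3.139, 0.007, 2.032]
contact_force: [0.3, -0.2, -0.1]
gripper_width: 0.0343
[0.46337851 0.12320362 0.12856553] [3.1387983  0.0066336  2.03208865] [ 0.27935234 -0.18166322 -0.0565189 ]
```

View pics/s3.png

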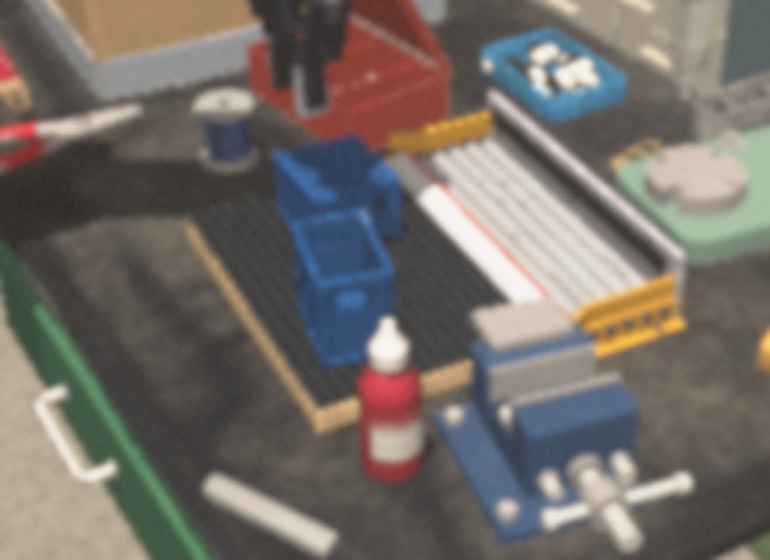

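The left crate lies flat on its far wall, and the spool is untouched. Now the right crate.

```bash
python3 -m pendant '[-0.02,-0.005,0,0,40, 0.001,-0.029,0,-0.094,40, 0.001,-0.029,0,-0.094,40, 0.001,-0.029,0,0,40, 0.001,-0.029,0,0,40, 0,0,-0.025,0,40, 0,0,-0.025,0,40, 0,0,-0.008,0,40]'
python3 -m pendant '[0,0,0,0,40]'
```

```text
time_s: 4.25
position: [0.4528, -0.0008, 0.0829]
tcp_rot: [3.112, 0.007, 1.836]
contact_force: [-0.9, 0.6, -0.7]
gripper_width: 0.0343
time_s: 4.33
position: [0.4516, -0.0012, 0.0821]
tcp_rot: [3.115, 0.006, 1.835]
contact_force: [-1.2, 0.0, 0.1]
gripper_width: 0.0342
```

```bash
python3 -m pendant '[-0.003,0.001,-0.006,0.008,40, 0,0,-0.006,0,40,0,0,0,0,40]'
```

```text
time_s: 4.58
position: [0.4491, 0.0009, 0.0709]
tcp_rot: [3.113, 0.006, 1.845]
contact_force: [0.1, 0.3, 0.5]
gripper_width: 0.0343
```

```bash
python3 -m pendant '[0.0048,0.0014,0.002,0,40, 0.0048,0.0014,0.002,0,40, 0.0047,0.0013,0.0035,0,40, 0.0047,0.0013,0.0035,0,40, 0.0052,0.0015,0.0028,0,40, 0.0052,0.0015,0.0028,0,40, 0.0057,0.0016,0.0017,0,40, 0.0057,0.0016,0.0017,0,40]'
python3 -m pendant '[0.006,0.0017,0.001,0,40, 0.006,0.0017,0.001,0,40, 0.006,0.0017,0,0,40, 0.006,0.0017,0,0,40, 0,0,0,0,40, 0,0,0,0,40, -0.005,0,0.02,0,40, -0.02,-0.005,0.03,0,40]'
python3 -m pendant '[-0.03,-0.01,0.03,0,40, -0.035,-0.01,0.03,0,40, -0.01,0,0.03,0,40, 0,0,0.02,0,40,0,0,0,0,40]'
python3 - <<'E'
from h import *
s=bot.state(); print(s['position'],s['tcp_rot'],s['contact_force'])
a=cap('top'); np.save('top1.npy',cloud(a)); cv2.imwrite('top1.png',a['color'][...,::-1])
c=cap('wrist'); T=c['T_tool_cam']; print(np.round(T,3))
f=lambda im,k:cv2.resize(im[...,::-1],None,fx=k,fy=k,interpolation=cv2.INTER_CUBIC)
A=f(a['color'][100:280,210:410],2); B=f(c['color'],1)
H=np.zeros((400,800,3),np.uint8); A=cv2.resize(A,(400,360)); H[:360,:400]=A; B=cv2.resize(B,(400,250)); H[:250,400:]=B
cv2.imwrite('pics/s4.png',H)
E
```

```text
time_s: 5.25
position: [0.4951, 0.0153, 0.0955]
tcp_rot: [3.109, 0.005, 1.848]
contact_force: [-0.9, -0.4, 0.3]
gripper_width: 0.034
time_s: 5.92
position: [0.4975, 0.0189, 0.1439]
tcp_rot: [3.117, 0.006, 1.85]
contact_force: [0.9, 0.3, 1.4]
gripper_width: 0.0347
time_s: 6.33
position: [0.4197, -0.0026, 0.2554]
tcp_rot: [3.118, 0.005, 1.848]
contact_force: [1.0, 0.6, 0.2]
gripper_width: 0.0342
[ 0.41969218 -0.00262956  0.25539405] [3.11791985 0.00517777 1.84780293] [0.97685497 0.5834613  0.15238415]
[[ 1.     0.002 -0.001 -0.001]
 [-0.001  0.953  0.304 -0.078]
 [ 0.002 -0.304  0.953 -0.142]
 [ 0.     0.     0.     1.   ]]
```

View pics/s4.png

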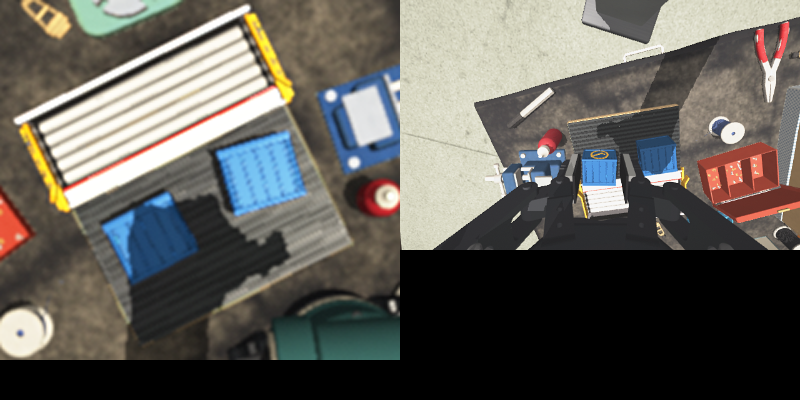

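Both crates lie tipped. The wrist view shows a yellow ring on the crate next to the bottle, which is the right one. I'll confirm with a crop and measure the poses.

Run:
```python
from h import *
c=cap('wrist'); im=c['color'][150:310,260:460]; cv2.imwrite('pics/w1.png',cv2.resize(im[...,::-1],None,fx=3.5,fy=3.5,interpolation=cv2.INTER_CUBIC))
W=np.load('top1.npy'); im=cv2.imread('top1.png'); hsv=cv2.cvtColor(im,cv2.COLOR_BGR2HSV)
roi=np.zeros((400,640),bool); roi[100:275,215:367]=1
o=np.array([588,123.]); e=np.array([.906,.4235]); n_=np.array([-.4235,.906])
blue=(hsv[...,0]>95)&(hsv[...,0]<125)&(hsv[...,1]>120)&roi&(W[...,2]>.055)
n,l,st,_=cv2.connectedComponentsWithStats(blue.astype(np.uint8))
for i in range(1,n):
    if st[i,4]>150:
        m=l==i;p=W[m]; r=cv2.minAreaRect((p[:,:2]*1000).astype(np.float32)); d=np.array(r[0])-o
        print(st[i],'z',np.round(np.median(p[:,2]),4),np.round(r,1) if 0 else r,'line xy',d@e,d@n_)
        print('line x range',np.percentile((p[:,:2]*1000-o)@e,[0,1,99,100]))
```

```text
[ 319  166   44   41 1198] z 0.0685 ((546.1884765625, 29.35443115234375), (63.89511489868164, 70.35530853271484), 15.427379608154297) line xy -77.54013864135743 -67.13570520019532
line x range [-113.65603403 -111.08563061  -44.3356395   -41.12220189]
[ 262  196   48   46 1233] z 0.0684 ((485.1397399902344, 137.1690216064453), (63.886756896972656, 71.75132751464844), 26.436859130859375) line xy -87.19081491851806 56.39845368957519
line x range [-119.66711536 -118.53825282  -55.87201308  -54.60453065]
```

View pics/w1.png

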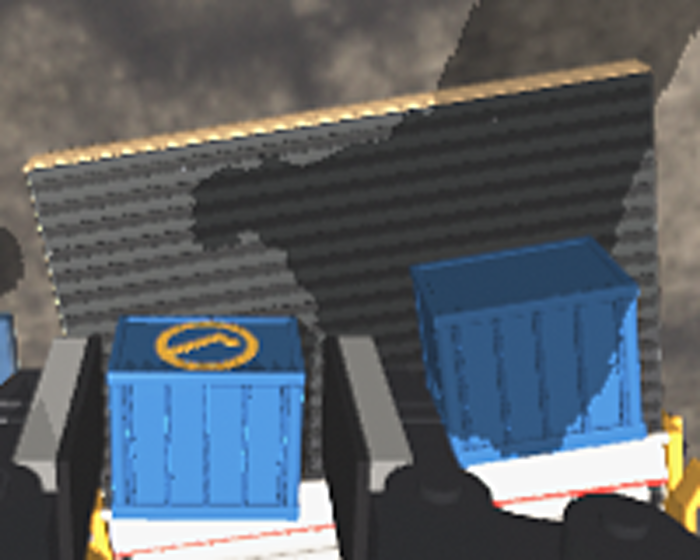

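The right crate bears the ring and the left crate's underside is bare, so I'll push the right one. It's yawed −9.6° to the line, so I'll square the tool to the line and push along its x.

```bash
python3 -m pendant '[0.034,0.0045,-0.03,0.08,40, 0.034,0.0045,-0.03,0.08,40, 0,0,-0.035,0,40, 0,0,-0.035,0,40, 0,0,-0.035,0,40, 0,0,-0.025,0,40, 0,0,-0.015,0,40, 0,0,0,0,40]'
```

```text
time_s: 7.15
position: [0.4801, 0.0053, 0.0315]
tcp_rot: [3.135, 0.004, 2.018]
contact_force: [0.7, -0.4, -0.3]
gripper_width: 0.0343
```

```bash
python3 -m pendant '[0.0068,0.0030,0.002,-0.01,40, 0.0068,0.0030,0.002,0,40, 0.0068,0.0032,0,0,40, 0.0068,0.0032,0,0,40, 0.0068,0.0032,0,0,40, 0.0068,0.0032,0,0,40, 0.0068,0.0032,0,0,40, 0.0068,0.0032,0,0,40]'
python3 - <<'E'
from h import *
s=bot.state(); p=np.array(s['position'])[:2]*1000
o=np.array([588,123.]); e=np.array([.906,.4235]); n_=np.array([-.4235,.906])
print('tcp line',(p-o)@e,(p-o)@n_,s['position'],s['contact_force'])
c=cap('side'); im=c['color'][130:290,200:420]; cv2.imwrite('pics/s5.png',cv2.resize(im[...,::-1],None,fx=3.5,fy=3.5,interpolation=cv2.INTER_CUBIC))
E
```

```text
time_s: 7.82
position: [0.5395, 0.0326, 0.0375]
tcp_rot: [3.136, 0.004, 2.006]
contact_force: [-0.9, -0.4, 0.2]
gripper_width: 0.0343
tcp line -82.19665996956678 -61.37643146572392 [0.53953187 0.03259969 0.03748343] [-0.85345493 -0.359442    0.18224043]
```

View pics/s5.png

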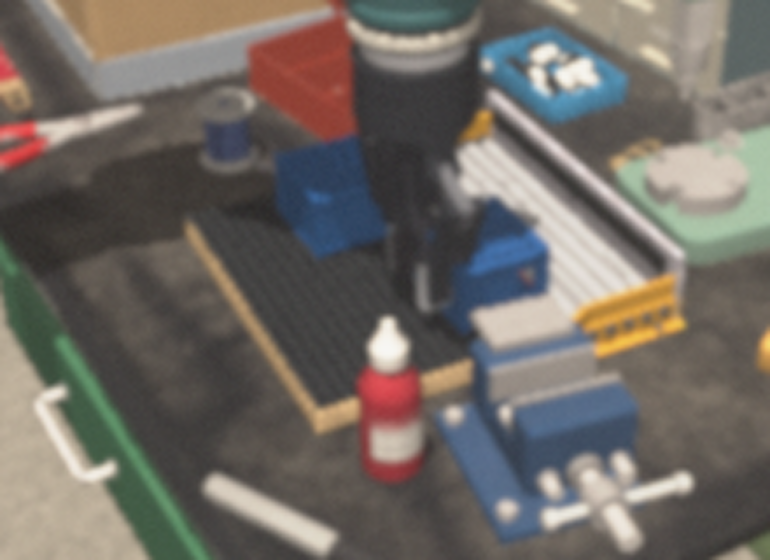

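The crate slides ahead of the fingers and its front edge is at the flap. I'll carry on.

```bash
python3 -m pendant '[0.0058,0.0028,0,0,40, 0.0058,0.0028,0,0,40, 0.0058,0.0028,0,0,40, 0.0058,0.0028,0,0,40, 0.0058,0.0028,0,0,40, 0.0058,0.0028,0,0,40, 0.0058,0.0028,0,0,40, 0,0,0,0,40]'
cat > m.py <<'E'
from h import *
s=bot.state(); p=np.array(s['position'])[:2]*1000
o=np.array([588,123.]); e=np.array([.906,.4235]); n_=np.array([-.4235,.906])
print('tcp line',(p-o)@e,(p-o)@n_)
a=cap('top'); W=cloud(a); im=np.ascontiguousarray(a['color'][...,::-1]); hsv=cv2.cvtColor(im,cv2.COLOR_BGR2HSV)
cv2.imwrite('topn.png',im)
roi=np.zeros((400,640),bool); roi[100:275,215:370]=1
m=(hsv[...,0]>95)&(hsv[...,0]<125)&(hsv[...,1]>110)&roi&(W[...,2]>.055)&(W[...,2]<.085)
n,l,st,_=cv2.connectedComponentsWithStats(m.astype(np.uint8))
for i in range(1,n):
    if st[i,4]>100:
        q=W[l==i][:,:2]*1000-o; L=np.c_[q@e,q@n_]
        print(st[i,4],'x',L.min(0)[0],L.max(0)[0],'y',L.min(0)[1],L.max(0)[1],'rect',cv2.minAreaRect(L.astype(np.float32)))
E
python3 m.py
```

```text
time_s: 8.53
position: [0.5869, 0.0557, 0.0378]
tcp_rot: [3.133, 0.005, 2.007]
contact_force: [-0.1, -0.3, 0.3]
gripper_width: 0.0338
tcp line -29.485238951154603 -60.4968240076825
434 x -117.1100791434202 -55.57042334140788 y 43.50806964528231 93.12449221470372 rect ((-75.7544937133789, 81.32865142822266), (37.89756774902344, 76.42822265625), 52.55642318725586)
```

```bash
python3 -m pendant '[0.0045,0.0021,0,0,40, 0.0045,0.0021,0,0,40, 0.0045,0.0021,0,0,40, 0.0045,0.0021,0,0,40, 0.0027,0.0013,0,0,40, 0,0,0,0,40]'
python3 m.py
python3 - <<'E'
from h import *
c=cap('side'); im=c['color'][130:290,200:420]; cv2.imwrite('pics/s6.png',cv2.resize(im[...,::-1],None,fx=3.5,fy=3.5,interpolation=cv2.INTER_CUBIC))
E
```

```text
time_s: 9.08
position: [0.607, 0.065, 0.0373]
tcp_rot: [3.138, 0.004, 2.007]
contact_force: [-2.7, -0.5, 1.6]
gripper_width: 0.0344
tcp line -7.380263384568234 -60.62274870145714
```

View pics/s6.png

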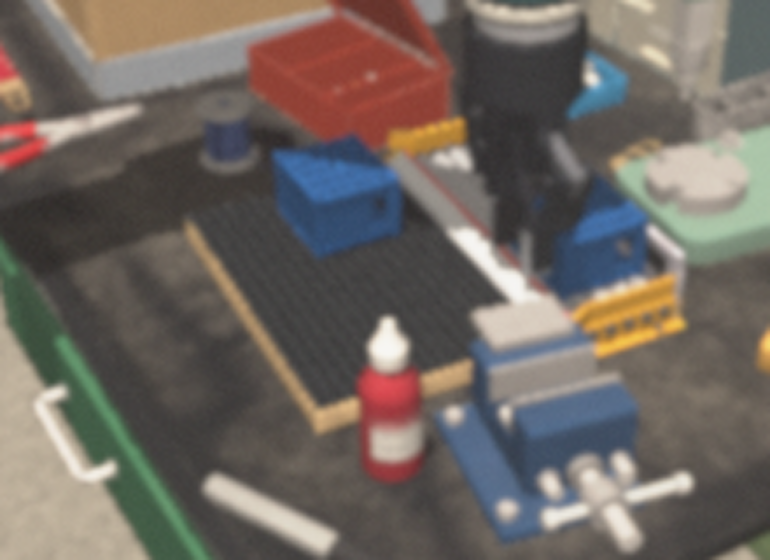

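```bash
python3 -m pendant '[-0.008,-0.0038,0.002,0,40, -0.015,-0.007,0.005,0,40, -0.015,-0.007,0.03,0,40, -0.02,-0.009,0.04,0,40, -0.03,-0.014,0.04,0,40, -0.035,-0.016,0.04,0,40, -0.035,-0.016,0.03,0,40, -0.03,-0.01,0,0,40]'
python3 -m pendant '[-0.005,0,0,0,40,0,0,0,0,40,0,0,0,0,40]'
python3 m.py
python3 - <<'E'
from h import *
c=cap('side'); im=c['color'][150:270,270:420]; A=cv2.resize(im[...,::-1],(500,400),interpolation=cv2.INTER_CUBIC)
t=cv2.imread('topn.png')[100:220,215:365]; B=cv2.resize(t,(300,240),interpolation=cv2.INTER_CUBIC)
w=cap('wrist')['color'][...,::-1]; D=cv2.resize(w,(300,188))
H=np.zeros((430,800,3),np.uint8); H[:400,:500]=A; H[:240,500:]=B; H[240:428,500:]=D
cv2.imwrite('pics/s7.png',H)
E
```

```text
time_s: 9.85
position: [0.4377, -0.0084, 0.2009]
tcp_rot: [3.131, 0.005, 2.009]
contact_force: [0.1, -0.0, -0.7]
gripper_width: 0.0345
time_s: 10.1
position: [0.4266, -0.0103, 0.2029]
tcp_rot: [3.126, 0.001, 2.005]
contact_force: [0.3, 0.2, 0.1]
gripper_width: 0.0341
tcp line -202.65771189272496 -52.41842034218277
1163 x 3.9701939959715666 67.02523814497732 y -99.08501642490135 -27.700550713124603 rect ((35.56864547729492, -63.541099548339844), (63.02866744995117, 71.40047454833984), 0.3064558207988739)
1232 x -119.68420068594787 -54.417784714461376 y 19.89273057899998 92.8805999424278 rect ((-87.15430450439453, 56.34663391113281), (63.94389343261719, 71.72119903564453), 1.4110854864120483)
```

View pics/s7.png

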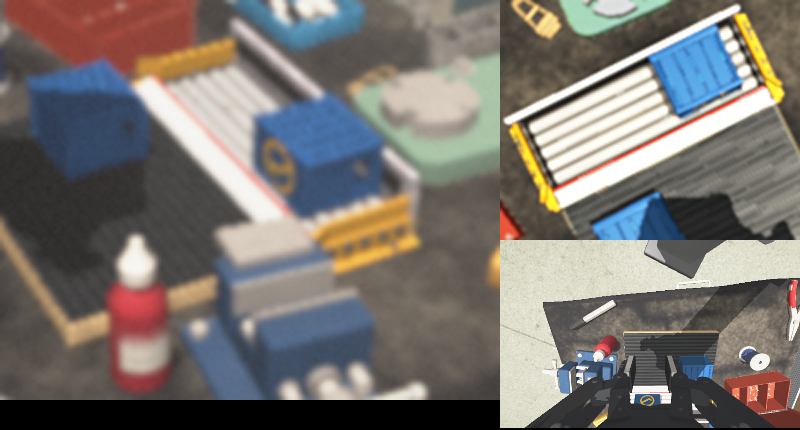

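The stamped crate stands square on the rollers with its ring facing back, rear edge at about +4 mm. I'll check the flap angle from depth.

Run:
```python
from h import *
o=np.array([588,123.]); e=np.array([.906,.4235]); n_=np.array([-.4235,.906])
for k,W in (('start',np.load('top0.npy')),('now',cloud(cap('top')))):
    q=W[...,:2]*1000-o; X=q@e; Y=q@n_; Z=W[...,2]*1000
    for y0,y1 in((-115,-102),(-95,-35),(-20,100)):
        print(k,(y0,y1),[(x,round(float(np.nanmedian(Z[(X>=x)&(X<x+3)&(Y>y0)&(Y<y1)])),1)) for x in range(-27,6,3)])
a=cap('top')['color'][...,::-1]; hsv=cv2.cvtColor(np.ascontiguousarray(a),cv2.COLOR_BGR2HSV)
red=((hsv[...,0]<8)|(hsv[...,0]>172))&(hsv[...,1]>80)
for lo,hi in((-110,-30),(-20,100)):
    m=red&(X>-12)&(X<8)&(Y>lo)&(Y<hi); print('red',(lo,hi),m.sum(),X[m].min(),np.median(X[m]),X[m].max())
s=cap('side'); Wd=cloud(s); q=Wd[...,:2]*1000-o; X=q@e; Y=q@n_; Z=Wd[...,2]*1000
for y0,y1 in((-95,-35),(-20,100)): print('side',[(x,round(float(np.nanmedian(Z[(X>=x)&(X<x+3)&(Y>y0)&(Y<y1)])),1)) for x in range(-27,6,3)])
```

```text
start (-115, -102) [(-27, 20.9), (-24, 20.1), (-21, 21.2), (-18, 24.2), (-15, 22.5), (-12, 26.5), (-9, 25.2), (-6, 26.5), (-3, nan), (0, 1.7), (3, 20.0)]
start (-95, -35) [(-27, 21.2), (-24, 20.8), (-21, 22.1), (-18, 22.7), (-15, 24.2), (-12, 25.0), (-9, 26.0), (-6, 26.7), (-3, 13.3), (0, 14.4), (3, 19.7)]
start (-20, 100) [(-27, 20.7), (-24, 20.1), (-21, 21.2), (-18, 22.5), (-15, 24.0), (-12, 24.9), (-9, 25.7), (-6, 26.7), (-3, -0.6), (0, 15.3), (3, 19.8)]
now (-115, -102) [(-27, 21.8), (-24, 20.4), (-21, 21.5), (-18, 23.0), (-15, 23.8), (-12, 24.6), (-9, 25.4), (-6, 27.2), (-3, nan), (0, 8.7), (3, 20.3)]
now (-95, -35) [(-27, 21.5), (-24, 18.8), (-21, 21.9), (-18, 22.4), (-15, 23.4), (-12, 24.4), (-9, 26.0), (-6, 27.1), (-3, 23.6), (0, 14.5), (3, 40.2)]
now (-20, 100) [(-27, 20.6), (-24, 19.9), (-21, 21.7), (-18, 22.7), (-15, 24.2), (-12, 24.9), (-9, 26.0), (-6, 26.9), (-3, -0.3), (0, 14.6), (3, 19.8)]
red (-110, -30) 70 -5.271354275549441 -3.579454203891185 1.5118331371392928
red (-20, 100) 107 -5.961811692127982 -4.0220659964931516 1.1838188513807353
side [(-27, -714.9), (-24, -715.9), (-21, 21.6), (-18, 22.8), (-15, 23.5), (-12, 25.6), (-9, 26.5), (-6, -720.1), (-3, -720.0), (0, 40.5), (3, 42.4)]
side [(-27, 19.6), (-24, 20.9), (-21, 21.8), (-18, 23.0), (-15, 24.4), (-12, 25.3), (-9, 26.6), (-6, -719.0), (-3, -718.5), (0, 19.6), (3, 19.3)]
  return np.nanmean(a, axis, out=out, keepdims=keepdims)
```

The flap profile matches the start, so it is fully up behind the crate. I'll check the bystanders, then hand in.

Run:
```python
from h import *
a=cv2.imread('top0.png').astype(int); b=cap('top')['color'][...,::-1].astype(int)
for n,(u0,u1,v0,v1) in dict(spool=(205,240,250,282),bottle=(386,414,185,212),marker=(405,450,192,255)).items():
    d=np.abs(a-b)[v0:v1,u0:u1].max(2); print(n,d.mean(),(d>50).sum())
s=bot.state(); print(s['contact_force'],s['joint_vel'],s['time_s'])
ticket.sign_off()
```

```text
spool 9.73392857142857 0
bottle 7.529100529100529 0
marker 25.52416225749559 413
[ 0.11759364  0.13877793 -0.69521467] [ 0.00049283 -0.00504135  0.00099731  0.0040248   0.00098753  0.00097842
 -0.00165645] 10.45
the job is handed in; nothing more can be done
```

I tipped both crates away from the robot onto their far sides, left one first, then looked at their undersides. The yellow ring was on the right crate. I squared that crate to the line and pushed it, still lying, over the flap and onto the rollers. I then backed the arm off to 0.20 m and handed in at 10.45 s.

**Last checks before hand-in:**
- **Stamped crate:** it lies square on the rollers to within 0.3°, spanning about x = +4 to +67 mm along the line, with its underside and ring facing back.
- **Flap:** its depth profile behind the crate matches the one at the start, so it is fully up.
- **Plain crate:** it is still lying on the step, at x = -120 to -54 mm. It did not move during the push.
- **Forces:** the readings I saw at the end of each move stayed under about 3 N.
- **Spool and bottle:** both look unchanged in the top view.

**One check disagreed:** the top-view comparison showed 413 changed pixels around the marker. I think this was the parked arm or its shadow, because the side pictures show the marker in the same place before the tipping and at the end of the push. I did not check it further before handing in.

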